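# Sort the brass nuts into the counting tray's trough and shut its lid

## Task

With closed fingers, sweep the three brass nuts across the counting tray's platform and over its open edge into the trough, without pinching, pressing hard on or lifting any of them; leave the black nut where it lies on the platform. Then, once all three are in, push the clear lid over from behind and press it fully shut. Leave everything else on the worktop where it stands.

Things in the scene. Friction and masses are not known exactly. Their poses are not given: they have to be found in the camera images.
- counting_tray: blue counting tray, fixed, 176 (x) by 220 (y) mm. Origin: centre of its underside on the worktop; z up, x away from the robot towards the trough. The flat platform is 36 mm above the worktop, from x = -84 to +42, y = -106 to +106 mm. Guards 6 mm high and 4 mm thick stand on its -x, -y and +y sides; the +x side is an open edge right above the trough.
- trough (a point): middle of the trough floor, 8 mm above the worktop, at x = +62 mm in the tray's frame, axes as the tray's. The trough lies beyond the platform's open edge, from x = +42 to +82 and y = -104 to +104 mm of the tray, 28 mm deep: its walls end level with the platform.
- trough_lid (a joint): angle of the clear trough lid, rad: 0 shut, 1.57 upright, 2.05 leaning back as far as it goes; starts open (1.7 to 2.0). Hinge: along the tray's y at x = +88 mm, 36 mm above the worktop, on the trough's far side. It has friction: the lid stays where it is left and takes about 1 N at its edge; push it over from behind (the far side), then press it down all the way.
- lid_edge (a point): middle of the lid's free edge, 49 mm from the hinge; a finger tab 36 mm wide sticks out 8 mm past it. The lid is 210 mm wide (tray's y) and 2.5 mm thick. Shut, its top is 39 mm above the worktop, with two low ribs 95 mm either side of its middle.
- black_nut: centre of the one blackened steel nut on the platform, same shape and size as the brass nuts; it is to stay there.
- brass_nut_1: centre of a brass hexagon nut, 24 mm across flats, 27.7 mm across corners, 13 mm high, about 34 g, lying flat and loose on the tray's platform (centre 42.5 mm above the worktop); z along its bore. It slides easily.
- brass_nut_2: centre of a brass hexagon nut, 24 mm across flats, 27.7 mm across corners, 13 mm high, about 34 g, lying flat and loose on the tray's platform (centre 42.5 mm above the worktop); z along its bore. It slides easily.
- brass_nut_3: centre of a brass hexagon nut, 24 mm across flats, 27.7 mm across corners, 13 mm high, about 34 g, lying flat and loose on the tray's platform (centre 42.5 mm above the worktop); z along its bore. It slides easily.
- dropper: bystander: amber dropper bottle with a black cap, 33 mm across, 84 mm tall; origin at the middle of its underside.
- vial: bystander: sample vial with a blue cap, 22 mm across, 52 mm tall; origin at the middle of its underside.
- canister: bystander: black screw canister with a grey-blue cap, 40 mm across, 51 mm tall; origin at the middle of its underside.
- spare_eyepiece: bystander: black spare eyepiece standing upright, 33 mm across, 45 mm tall; origin at the middle of its underside.
- marker: bystander: white marker pen with a red cap lying flat, 135 mm long; origin under its middle, long axis y.

How it is judged:
On the way, in this order (a step that is already met when the one before it is completed fails the run):
1. all three brass nuts lie in the trough while the lid is still open, the black nut on the platform (z of each of brass_nut_1, brass_nut_2, brass_nut_3 in the frame of counting_tray below 0.03 m and x of brass_nut_1 in the frame of counting_tray between 0.042 and 0.082 m and y of brass_nut_1 in the frame of counting_tray between -0.104 and 0.104 m and x of brass_nut_2 in the frame of counting_tray between 0.042 and 0.082 m and y of brass_nut_2 in the frame of counting_tray between -0.104 and 0.104 m and x of brass_nut_3 in the frame of counting_tray between 0.042 and 0.082 m and y of brass_nut_3 in the frame of counting_tray between -0.104 and 0.104 m and linear speed of each of brass_nut_1, brass_nut_2, brass_nut_3 below 0.02 m/s and distance of black_nut from where it was at the start of the episode below 0.012 m and z of black_nut in the frame of counting_tray above 0.038 m and value of joint trough_lid above 1.2 rad), for 0.2 s.
2. the lid is shut over them (value of joint trough_lid below 0.06 rad), for 0.2 s.
At the end, for the whole second after the job is handed in: All three brass nuts lie at rest in the trough (centres inside its walls and below 30 mm), the lid is shut to within 0.06 rad, and the black nut is on the platform within 12 mm of where it lay (z of each of brass_nut_1, brass_nut_2, brass_nut_3 in the frame of counting_tray below 0.03 m and x of brass_nut_1 in the frame of counting_tray between 0.042 and 0.082 m and y of brass_nut_1 in the frame of counting_tray between -0.104 and 0.104 m and x of brass_nut_2 in the frame of counting_tray between 0.042 and 0.082 m and y of brass_nut_2 in the frame of counting_tray between -0.104 and 0.104 m and x of brass_nut_3 in the frame of counting_tray between 0.042 and 0.082 m and y of brass_nut_3 in the frame of counting_tray between -0.104 and 0.104 m and linear speed of each of brass_nut_1, brass_nut_2, brass_nut_3 below 0.02 m/s and distance of black_nut from where it was at the start of the episode below 0.012 m and z of black_nut in the frame of counting_tray above 0.038 m and value of joint trough_lid below 0.06 rad); the robot touches nothing.
It fails at once if a nut is lifted more than 13 mm above where it lay on the platform (height (world z) of any of brass_nut_1, brass_nut_2, brass_nut_3, black_nut above 0.0555 m).
It fails at once if a nut is pinched or pressed with more than 15 N (contact force between the fingers and brass_nut_1 above 15 N or contact force between the fingers and brass_nut_2 above 15 N or contact force between the fingers and brass_nut_3 above 15 N or contact force between the fingers and black_nut above 15 N).
It fails at once if the black nut is shifted more than 12 mm (distance of black_nut from where it was at the start of the episode above 0.012 m).
It fails at once if a bystander is moved more than 20 mm (distance of any of dropper, vial, canister, spare_eyepiece, marker from where it was at the start of the episode above 0.02 m).
It fails at once if the lid is moved down before the brass nuts are in the trough (value of joint trough_lid below 1.2 rad and x of any of brass_nut_1, brass_nut_2, brass_nut_3 in the frame of counting_tray below 0.038 m).
It also fails if it takes over 51 s, if anything falls off the work surface, if the arm or the gripper's body presses on something with over 40 N, if the wrist force passes 120 N, or if a joint passes its speed limit or range.

## Robot

A 7-joint arm with a two-finger parallel gripper is mounted at the origin on a cart in front of the work surface, level with it; the furniture and walls round the work are solid. World frame = base frame: x ahead of the robot, y to its left, z up, the work surface at z = 0. Lengths are in m, angles in rad, forces in N, time in s.
With the tool pointing down it reaches from about 0.4 to 0.925 m from the base axis. Payload 4.1 kg.
Tool frame: the origin (TCP) lies midway between the tips of the shut fingers; the grasp point (between the pads) lies 19 mm behind it (arm.grasp_offset is the distance from the TCP to the grasp point, in m); z points along the fingers, y is the line along which they close (so a half turn about z gives the same grasp; the last joint's range is limited). The gripper opens to 85 mm and grips with 20 to 120 N. Pads are 22 mm wide; open, the fingers measure 114 mm over their backs; the gripper's body (76 mm by 85 mm) begins 54 mm behind the grasp point. The pads swing forward as they close: fully open they stand 13 mm farther back than shut.
Start: joints at [-1.385, 0.398, 0.045, 1.537, -0.019, 1.207, -0.051], TCP at [0.183, 0.624, 0.231] pointing down, gripper open.
Joint ranges: [-2.82, 2.82], [-0.49, 2.23], [-1.37, 1.46], [0, 2.46], [-1.36, 4.5], [0.23, 2], [-2.94, 2.94]. Speed limits (rad/s): [2.57, 2.57, 3.14, 3.14, 3.14, 3.14, 3.14].

## Interface

Orientations are given as [roll, pitch, yaw] about the fixed x, y, z axes, in that order (R = Rz(yaw) Ry(pitch) Rx(roll)).
In Python, from rig import sensors, imaging, sign_off, nets, arm gives the robot as it stands.
- The arm moves only by the shell command python3 -m pendant 'ROWS' [FORCE]. ROWS is JSON, a list of rows, each a list of 7 numbers: the shift along the tool's x, y, z in m, then the turn, a rotation vector about the tool's x, y, z in degrees, then the closure in counts, from 0 (fully open) to 255 (shut). A call has 1 to 10 rows; each row is the pose to reach, as a shift and turn from the pose commanded when the call began, along the tool's axes at that moment; what a row does not reach only later rows make up. A row lasts 1/12 s, in which the tool goes at most 41.7 mm and 7.16 degrees, less where a joint would pass 70% of its speed; a pose out of reach is approached as far as the arm can. A call with a gripper value outside its range is refused whole. The fingers move at their own pace and stop on an object; FORCE is the grip in N (left out, the last holds). Time passes only in rows, so rows that repeat a pose let the fingers close. It gives the time, the measured TCP pose, the force, the opening and the grip force at its end, in the units of the state.
- sensors.observe(): the state, without advancing time (a new reading comes with each control period).
- imaging.camera(name): name is "side" or "top"; returns a dict with "img" (480x640x3 uint8, blue, green, red), "fx", "fy", "cx", "cy" (pixels), "R" (3x3) and "t" (3): a world point X has camera coordinates R X + t. Camera axes: x right, y down, z forward; pixel columns grow to the right and rows downward; lengths in m; the calibration is good to about 2 mm. A picture is of the moment at which its call begins. There is no depth.
- sign_off(): hands the job in; it is judged then, once.
Trained networks look in a picture, given as the dict that the camera call returned (one of the last four; its "shot" number tells which), for a name from the list of things; names that differ only in an ending like _2 or _b are one class to them, and where a whole thing is asked for, a point or a joint stands for the part that bears it (a point fixed in the world has none). Each returns a list of dicts, best first, with "score" (0 to 1); they miss things now and then, are a little off and sometimes report something else, mostly with a low value. They report only what shows in the picture. A call takes as long as a camera call.
- nets.spot_in(name, picture): "location" ([x, y, z] in m, in world coordinates, good to about 4 mm: the middle of the surface that is visible of it).
- nets.trace(name, picture): "mask" (480x640 bool, what is visible of it).
The state is a dict: "t": time; "q": joint angles; "dq": joint speeds; "effort": joint torques, N m; "tool_pos": TCP position; "ee_rot": TCP orientation; "contact_force": force on the tool from outside, world axes, zero at the start; "ft_torque": the same for the moment, N m; "grip_width": finger opening in m; "gripper_force": force on a finger pad.
Only numpy, scipy, OpenCV 4.12 (cv2) and the standard library are available. Lean on these libraries where they do the work, as an engineer would, in place of code of your own. Each camera call takes 0.05 s, during which the arm holds its last target. There are 200 camera calls.

## Working session

There is one attempt and no reset: what is moved stays moved. The work goes in short steps, Python scripts to look and compute and a shell command to move; the robot and the scene stay as the last step left them, time stands still between calls to the robot, and variables do not carry over. Pictures are saved under pics/ and viewed, at most 10 in all, crops included, and the job is handed in when it is done.

```bash
mkdir -p pics
cat > h.py <<'E'
import numpy as np,cv2
from rig import sensors, imaging, sign_off, nets, arm
def px(c,X):
    p=np.array(c["R"])@np.array(X)+np.array(c["t"]); return c["fx"]*p[0]/p[2]+c["cx"],c["fy"]*p[1]/p[2]+c["cy"]
def back(c,u,v,z):
    R=np.array(c["R"]);t=np.array(c["t"]);o=-R.T@t
    d=R.T@np.array([(u-c["cx"])/c["fx"],(v-c["cy"])/c["fy"],1.]); return o+d*(z-o[2])/d[2]
E
python3 - <<'E'
from h import *
s=sensors.observe();print(s["t"],s["tool_pos"],s["ee_rot"],arm.grasp_offset)
for n in("top","side"):
    c=imaging.camera(n);cv2.imwrite(f"pics/{n}0.png",c["img"])
    print(n,(-np.array(c["R"]).T@np.array(c["t"])).round(3))
    for o in("counting_tray","brass_nut_1","black_nut","trough_lid","dropper","vial","canister","spare_eyepiece","marker"):
        print(o,[(round(d["score"],2),np.round(d["location"],3).tolist()) for d in nets.spot_in(o,c)][:4])
E
```

```text
0.0 [0.18239943 0.62321486 0.23029731] [-3.13966747e+00  1.29390845e-04  2.85695919e+00] 0.0187
top [ 0.312 -0.255  1.155]
counting_tray [(0.93, [0.539, -0.141, 0.036])]
brass_nut_1 [(0.67, [0.497, -0.178, 0.044]), (0.58, [0.516, -0.12, 0.056]), (0.51, [0.535, -0.218, 0.051])]
black_nut []
trough_lid [(0.94, [0.616, -0.113, 0.059])]
dropper [(0.64, [0.536, -0.145, 0.03]), (0.54, [0.578, -0.357, 0.05])]
vial []
canister [(0.55, [0.459, -0.377, 0.048])]
spare_eyepiece [(0.71, [0.486, -0.456, 0.038]), (0.34, [0.618, -0.119, 0.064])]
marker [(0.58, [0.409, -0.583, 0.014])]
side [ 0.505 -1.02   0.426]
counting_tray [(0.85, [0.548, -0.174, 0.034])]
brass_nut_1 [(0.47, [0.529, -0.228, 0.048]), (0.46, [0.468, -0.399, 0.032]), (0.44, [0.515, -0.133, 0.043])]
black_nut []
trough_lid [(0.82, [0.62, -0.134, 0.056])]
dropper [(0.76, [0.582, -0.369, 0.033]), (0.2, [0.619, -0.135, 0.057])]
vial [(0.98, [0.598, -0.441, 0.033])]
canister [(0.97, [0.467, -0.399, 0.035])]
spare_eyepiece [(0.52, [0.48, -0.465, 0.035])]
marker [(0.86, [0.404, -0.591, 0.016])]
```

View pics/top0.png

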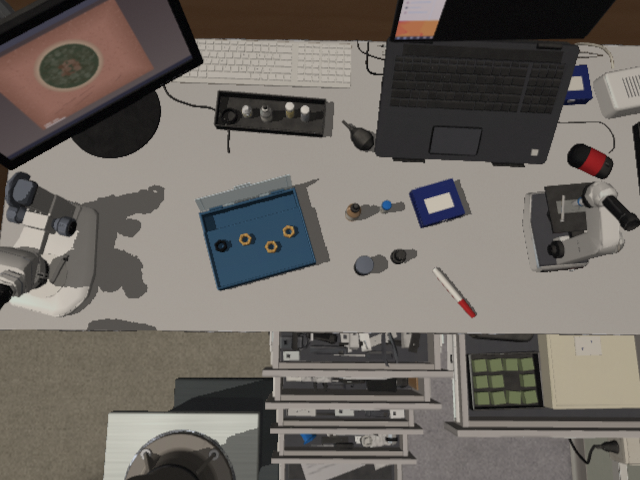

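View pics/side0.png

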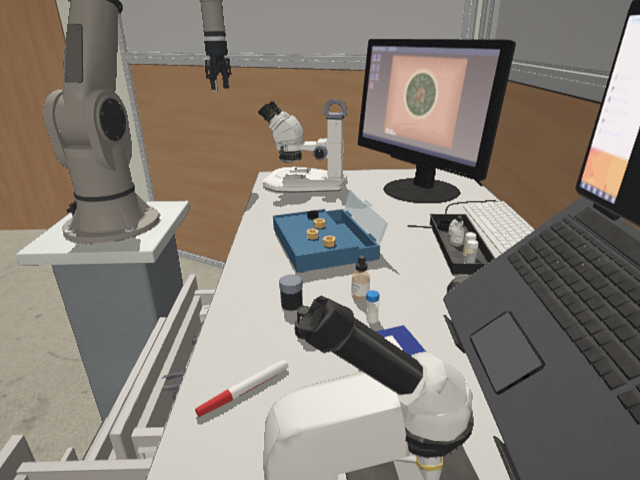

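The top view shows the tray with the black nut at about (222,245) and brass nuts at (246,239), (271,246) and (289,231). The lid leans back at the trough, along (203,208)–(293,180). I'll zoom in for the pose.

Run:
```python
from h import *
c=imaging.camera("top");im=c["img"]
cr=cv2.resize(im[170:295,190:326],None,fx=5.8,fy=4.8*5.8/5.8*0+4.7,interpolation=cv2.INTER_CUBIC)
cr=cv2.resize(im[170:295,190:326],None,fx=4.7,fy=4.7,interpolation=cv2.INTER_CUBIC)
cv2.imwrite("pics/crop0.png",cr)
np.savez("cam.npz",**{k:c[k] for k in("fx","fy","cx","cy","R","t")})
m=nets.trace("counting_tray",c)[0]["mask"].astype(np.uint8)
p=cv2.findContours(m,0,1)[0];p=max(p,key=cv2.contourArea)
print(cv2.approxPolyDP(p,4,True)[:,0].tolist(),cv2.minAreaRect(p))
for o in("brass_nut_1","black_nut"):
  for d in nets.trace(o,c):
    y,x=np.nonzero(d["mask"]);print(o,d["score"],len(x),x.mean(),y.mean(),back(c,x.mean(),y.mean(),.046))
```

```text
[[289, 174], [244, 182], [195, 200], [218, 289], [315, 263]] ((253.77365112304688, 230.28509521484375), (98.27882385253906, 102.61466217041016), 74.47589111328125)
brass_nut_1 0.55 76 270.5263157894737 246.68421052631578 [ 0.50034838 -0.18061811  0.046     ]
brass_nut_1 0.41 78 288.02564102564105 231.07692307692307 [ 0.53522738 -0.21777158  0.046     ]
```

View pics/crop0.png

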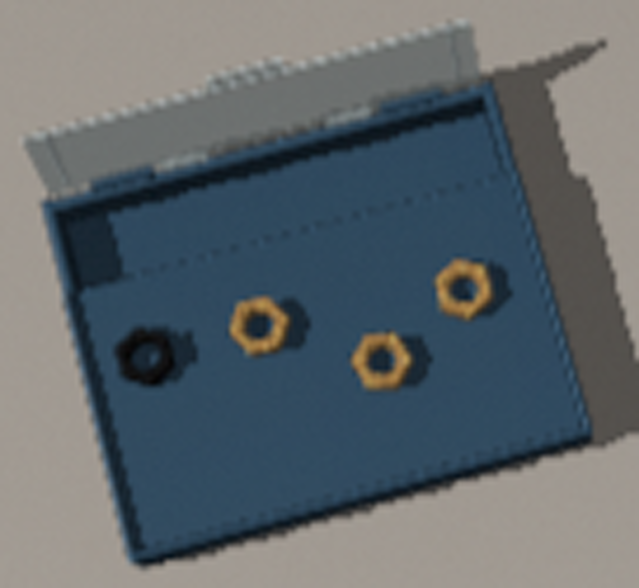

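```bash
cat >> h.py <<'E'
def cr(u,v): return 190+(u+.5)/4.7-.5,170+(v+.5)/4.7-.5
E
python3 - <<'E'
from h import *
from scipy.optimize import least_squares
c=np.load("cam.npz")
obs=[((590,432),(-.088,-.11,.042)),((137,552),(-.088,.11,.042)),((47,204),(.088,.11,.036)),((491,86),(.088,-.11,.036)),((500,178),(.042,-.106,.036))]
def W(p,l): a=p[2];return np.array([p[0]+l[0]*np.cos(a)-l[1]*np.sin(a),p[1]+l[0]*np.sin(a)+l[1]*np.cos(a),l[2]])
f=lambda p:np.concatenate([np.subtract(px(c,W(p,l)),cr(*o)) for o,l in obs])
r=least_squares(f,[.54,-.14,0.]);p=r.x;print("tray",p,"res",r.fun.round(2))
ca,sa=np.cos(p[2]),np.sin(p[2])
for n,u,v in(("black",146,355),("A",259,324),("B",381,361),("C",464,288)):
    X=back(c,*cr(u,v),.048);d=X[:2]-p[:2];print(n,X.round(4),"tray",(d@[ca,sa]).round(4),(d@[-sa,ca]).round(4))
# lid: corners at crop (25,140),(470,25) -> angle
for (u,v),y in(((25,138),.105),((468,25),-.105)):
    best=min(np.linspace(1.5,2.1,121),key=lambda th:np.linalg.norm(np.subtract(px(c,W(p,(.088-.049*np.cos(th),y,.036+.049*np.sin(th)))),cr(u,v))));print("lid",best)
print(np.degrees(p[2]))
E
```

```text
tray [ 0.52293237 -0.14906416  0.28492188] res [ 0.91  0.15 -1.95  2.21 -1.49 -0.52  0.37 -1.17  2.24 -0.98]
black [ 0.5021 -0.0734  0.048 ] tray 0.0013 0.0785
A [ 0.5172 -0.1246  0.048 ] tray 0.0013 0.0251
B [ 0.5006 -0.181   0.048 ] tray -0.0304 -0.0244
C [ 0.5353 -0.2185  0.048 ] tray -0.0077 -0.0701
lid 1.935
lid 1.885
16.324821198868626
```

```bash
cat >> h.py <<'E'
from scipy.spatial.transform import Rotation as Ro
def go(X,yaw=None):
    "shift in tool axes and turn about tool z from the present pose to world X"
    s=sensors.observe();R=Ro.from_euler("xyz",s["ee_rot"]).as_matrix()
    print("t",round(s["t"],2),"shift",(R.T@(np.array(X)-s["tool_pos"])).round(4),"yaw now",np.degrees(s["ee_rot"]).round(2),"q",np.round(s["q"],2),"F",np.round(s["contact_force"],1),"pos",np.round(s["tool_pos"],4))
    if yaw is not None: print("turn",np.degrees((Ro.from_matrix(R).inv()*Ro.from_euler("xyz",[np.pi,0,yaw])).as_rotvec()).round(2))
P=np.array([0.5229,-0.1491,0.2849])
def T(x,y,z): a=P[2];return [P[0]+x*np.cos(a)-y*np.sin(a),P[1]+x*np.sin(a)+y*np.cos(a),z]
E
python3 -m pendant '[[0,0,-0.14,0,0,0,255],[0,0,-0.14,0,0,0,255],[0,0,-0.14,0,0,0,255],[0,0,-0.14,0,0,0,255],[-0.25,-0.26,-0.14,0,0,0,255],[-0.25,-0.26,-0.14,0,0,0,255],[-0.25,-0.26,-0.14,0,0,0,255],[-0.25,-0.26,-0.14,0,0,0,255],[-0.25,-0.26,-0.14,0,0,0,255],[-0.25,-0.26,-0.14,0,0,0,255]]'
python3 -c "
from h import *
go(T(-.05,-.05,.25),P[2]+np.pi);go([.4,0,.37])
c=np.load('cam.npz');print(back(c,97,250,0),back(c,20,190,.27),back(c,20,280,.27))"
```

```text
t: 2.03
tool_pos: [0.2989, 0.4002, 0.3715]
ee_rot: [3.141, 0.0, 2.857]
contact_force: [0.7, 0.3, 1.4]
grip_width: 0.0003
gripper_force: 0.0
t 2.03 shift [-0.354  -0.5335  0.1211] yaw now [179.96   0.   163.69] q [-1.17  0.05  0.17  1.67 -0.01  1.42  0.28] F [0.7 0.3 1.4] pos [0.2989 0.4002 0.3715]
turn [ 4.000e-02  1.000e-02 -3.263e+01]
t 2.03 shift [-0.2094 -0.3557  0.0012] yaw now [179.96   0.   163.69] q [-1.17  0.05  0.17  1.67 -0.01  1.42  0.28] F [0.7 0.3 1.4] pos [0.2989 0.4002 0.3715]
[0.49588591 0.20971412 0.        ] [0.55733425 0.24375077 0.27      ] [0.39999572 0.22585134 0.27      ]
```

```bash
python3 -m pendant '[[-0.35,-0.53,0,0,0,-8,255],[-0.35,-0.53,0,0,0,-16,255],[-0.35,-0.53,0,0,0,-24,255],[-0.35,-0.53,0,0,0,-32.6,255],[-0.35,-0.53,0,0,0,-32.6,255],[-0.35,-0.53,0,0,0,-32.6,255],[-0.35,-0.53,0,0,0,-32.6,255],[-0.35,-0.53,0,0,0,-32.6,255],[-0.35,-0.53,0,0,0,-32.6,255],[-0.35,-0.53,0,0,0,-32.6,255]]'
python3 -c "
from h import *
go(T(-.05,-.07,.12),P[2]+np.pi)"
```

```text
t: 2.87
tool_pos: [0.4196, 0.0068, 0.3716]
ee_rot: [3.14, 0.001, -2.857]
contact_force: [0.8, 0.9, -0.7]
grip_width: -0.0001
gripper_force: 0.0
t 2.87 shift [-0.0051 -0.249   0.2514] yaw now [ 1.7994e+02  8.0000e-02 -1.6371e+02] q [-0.86 -0.17  0.65  1.83  0.1   1.44  1.62] F [ 0.8  0.9 -0.7] pos [0.4196 0.0068 0.3716]
turn [ 0.06  0.08 -0.04]
```

```bash
python3 -m pendant '[[-0.005,-0.249,0.25,0,0,0,255],[-0.005,-0.249,0.25,0,0,0,255],[-0.005,-0.249,0.25,0,0,0,255],[-0.005,-0.249,0.25,0,0,0,255],[-0.005,-0.249,0.25,0,0,0,255],[-0.005,-0.249,0.25,0,0,0,255],[-0.005,-0.249,0.25,0,0,0,255],[-0.005,-0.249,0.25,0,0,0,255],[-0.005,-0.249,0.25,0,0,0,255],[-0.005,-0.249,0.25,0,0,0,255]]'
python3 - <<'E'
from h import *
c=imaging.camera("top");im=c["img"]
a=cv2.resize(im[150:300,190:330],None,fx=4,fy=4,interpolation=cv2.INTER_CUBIC)
cv2.imwrite("pics/c1.png",a)
go(T(-.047,-.07,.042),P[2]+np.pi)
E
```

```text
t: 3.7
tool_pos: [0.4919, -0.2315, 0.1182]
ee_rot: [-3.141, -0.006, -2.862]
contact_force: [-0.3, -0.0, 0.6]
grip_width: 0.0
gripper_force: 0.0
t 3.75 shift [-0.0048 -0.001   0.0779] yaw now [ 179.97   -0.21 -163.9 ] q [-0.31  0.46  0.85  1.93 -0.42  0.95  2.59] F [ 0.   0.2 -0.2] pos [ 0.4928 -0.2298  0.1199]
turn [ 0.03 -0.21 -0.22]
```

View pics/c1.png

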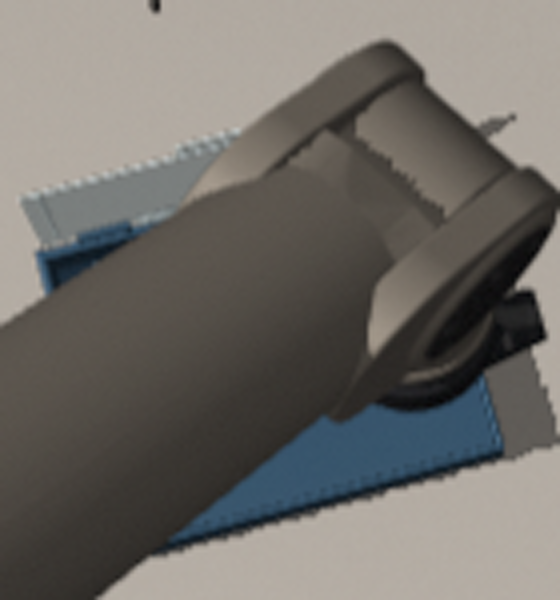

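The arm hides the tray from above, with only the near-right corner at (500,450) visible. I'll lower the fingers behind nut C and check with the side camera.

```bash
python3 -m pendant '[[-0.003,-0.001,0.03,0,0,0,255],[-0.003,-0.001,0.06,0,0,0,255],[-0.003,-0.001,0.078,0,0,0,255],[-0.003,-0.001,0.078,0,0,0,255]]'
python3 - <<'E'
from h import *
c=imaging.camera("side");im=c["img"]
cv2.imwrite("pics/s1.png",cv2.resize(im[170:290,240:400],None,fx=5,fy=5,interpolation=cv2.INTER_CUBIC))
go(T(.03,-.07,.042),P[2]+np.pi)
for X in (T(-.047,-.07,.042),T(-.008,-.07,.049),T(.001,.025,.049),T(-.030,-.024,.049),T(-.088,-.11,.042),T(.088,-.11,.036),T(.042,-.106,.036),T(.001,.0785,.049)): u,v=px(c,X);print(round((u-240)*5),round((v-170)*5))
E
```

```text
t: 4.08
tool_pos: [0.4959, -0.2254, 0.0414]
ee_rot: [3.137, -0.003, -2.855]
contact_force: [-0.1, 1.5, -0.1]
grip_width: 0.0
gripper_force: 0.0
t 4.13 shift [-0.0765 -0.003   0.0012] yaw now [ 1.7988e+02 -4.0000e-02 -1.6360e+02] q [-0.23  0.56  0.75  1.97 -0.53  0.81  2.68] F [-0.4 -0.5  0.2] pos [ 0.4971 -0.2266  0.0433]
turn [ 0.12 -0.04  0.07]
355 370
447 340
398 251
362 304
282 428
703 376
594 388
363 209
```

View pics/s1.png

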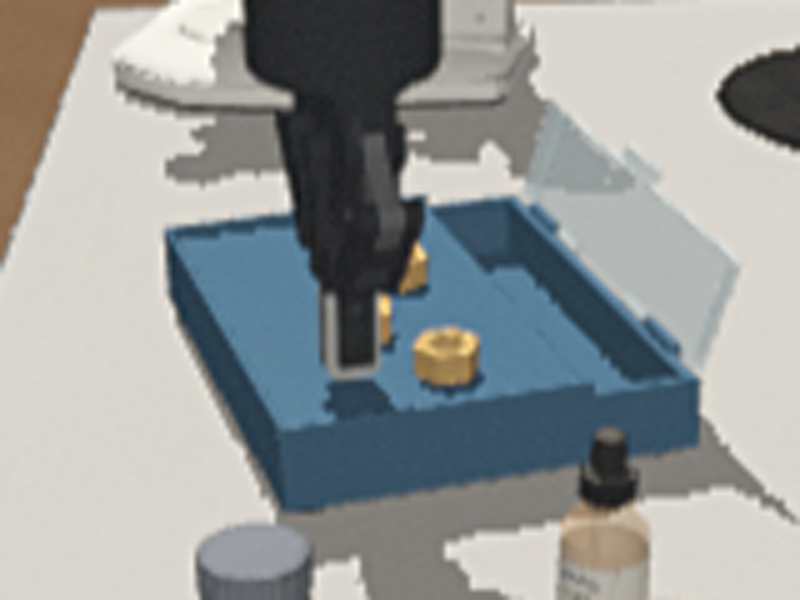

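The side view matches the projected points: nut C at (447,340), fingers behind it at (350,370). The tray pose is good, so I push.

```bash
python3 -m pendant '[[-0.008,-0.003,0.001,0,0,0,255],[-0.016,-0.003,0.001,0,0,0,255],[-0.024,-0.003,0.001,0,0,0,255],[-0.032,-0.003,0.001,0,0,0,255],[-0.04,-0.003,0.001,0,0,0,255],[-0.048,-0.003,0.001,0,0,0,255],[-0.056,-0.003,0.001,0,0,0,255],[-0.064,-0.003,0.001,0,0,0,255],[-0.072,-0.003,0.001,0,0,0,255],[-0.08,-0.003,0.001,0,0,0,255]]'
python3 -m pendant '[[-0.001,0,0,0,0,0,255],[-0.001,0,0,0,0,0,255]]'
python3 - <<'E'
from h import *
c=imaging.camera("side");im=c["img"]
cv2.imwrite("pics/s2.png",cv2.resize(im[170:290,240:400],None,fx=5,fy=5,interpolation=cv2.INTER_CUBIC))
go(T(-.071,-.0245,.09),P[2]+np.pi)
E
```

```text
t: 4.97
tool_pos: [0.5757, -0.2087, 0.0422]
ee_rot: [3.141, -0.0, -2.857]
contact_force: [0.2, 0.1, -0.4]
grip_width: 0.0004
gripper_force: 0.0
t: 5.13
tool_pos: [0.5765, -0.2084, 0.0422]
ee_rot: [-3.142, -0.0, -2.856]
contact_force: [0.0, 0.5, -0.3]
grip_width: 0.0001
gripper_force: 0.0
t 5.18 shift [ 0.105   0.0476 -0.0478] yaw now [ 1.7999e+02 -3.0000e-02 -1.6371e+02] q [-0.25  0.66  0.73  1.81 -0.55  0.89  2.6 ] F [-0.4 -0.1  0.1] pos [ 0.5758 -0.2088  0.0422]
turn [ 0.01 -0.03 -0.03]
```

View pics/s2.png

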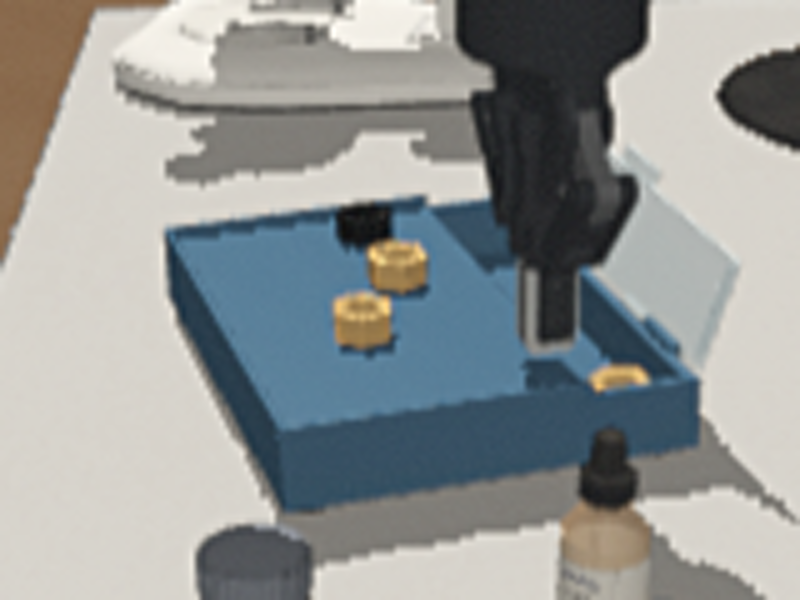

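Nut C is in the trough at (620,380) and the others are undisturbed. Next is nut B.

```bash
python3 -m pendant '[[0,0,-0.035,0,0,0,255],[0.03,0.02,-0.035,0,0,0,255],[0.065,0.04,-0.035,0,0,0,255],[0.098,0.048,-0.035,0,0,0,255],[0.098,0.048,-0.035,0,0,0,255],[0.098,0.048,-0.02,0,0,0,255],[0.098,0.048,0,0,0,0,255],[0.098,0.048,0,0,0,0,255],[0.098,0.048,0,0,0,0,255]]'
python3 - <<'E'
from h import *
go(T(.034,-.0245,.042),P[2]+np.pi)
E
```

```text
t: 5.93
tool_pos: [0.4673, -0.1903, 0.0419]
ee_rot: [3.141, -0.002, -2.859]
contact_force: [0.5, 0.3, 0.5]
grip_width: 0.0004
gripper_force: 0.0
t 5.93 shift [-0.099  -0.0004 -0.0002] yaw now [ 1.7994e+02 -1.1000e-01 -1.6378e+02] q [-0.32  0.51  0.78  2.07 -0.51  0.77  2.63] F [0.5 0.3 0.5] pos [ 0.4673 -0.1903  0.0419]
turn [ 0.06 -0.11 -0.11]
```

```bash
python3 -m pendant '[[-0.01,0,0,0,0,0,255],[-0.02,0,0,0,0,0,255],[-0.03,0,0,0,0,0,255],[-0.04,0,0,0,0,0,255],[-0.05,0,0,0,0,0,255],[-0.06,0,0,0,0,0,255],[-0.07,0,0,0,0,0,255],[-0.08,0,0,0,0,0,255],[-0.09,0,0,0,0,0,255],[-0.098,0,0,0,0,0,255]]'
python3 -m pendant '[[-0.001,0,0,0,0,0,255],[-0.001,0,0,0,0,0,255]]'
python3 - <<'E'
from h import *
go(T(-.036,.0245,.042),P[2]+np.pi)
c=imaging.camera("side")
cv2.imwrite("pics/s3.png",cv2.resize(c["img"][170:290,240:400],None,fx=4,fy=4,interpolation=cv2.INTER_CUBIC))
for d in nets.trace("brass_nut_1",c):
    y,x=np.nonzero(d["mask"]);print(round(d["score"],2),len(x),x.mean(),y.mean())
E
```

```text
t: 6.77
tool_pos: [0.5638, -0.1621, 0.0423]
ee_rot: [-3.142, 0.0, -2.857]
contact_force: [0.3, 0.7, 0.4]
grip_width: -0.0002
gripper_force: 0.0
t: 6.93
tool_pos: [0.5638, -0.1621, 0.0422]
ee_rot: [3.142, -0.0, -2.857]
contact_force: [0.2, 0.8, 0.5]
grip_width: 0.0002
gripper_force: 0.0
t 6.93 shift [0.0716 0.0485 0.0002] yaw now [ 1.8000e+02 -1.0000e-02 -1.6367e+02] q [-0.34  0.62  0.74  1.88 -0.55  0.86  2.53] F [0.2 0.8 0.5] pos [ 0.5638 -0.1621  0.0422]
turn [ 0.   -0.01  0.01]
```

View pics/s3.png

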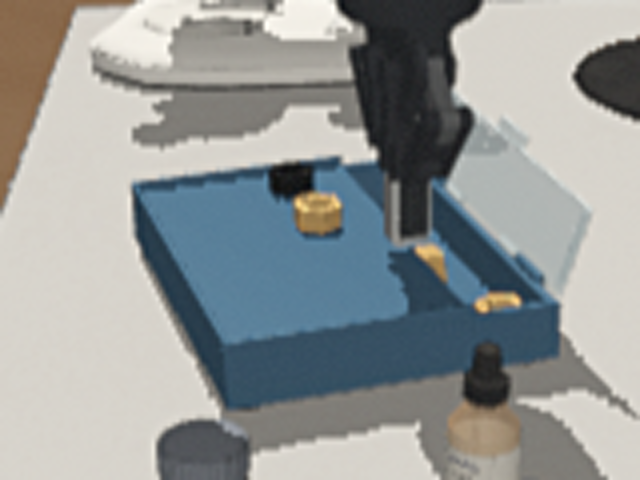

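B has dropped in, at (430,262), and C lies at (498,302). A and the black nut are in place. Next is A.

```bash
python3 -m pendant '[[0,0,-0.035,0,0,0,255],[0.03,0.02,-0.035,0,0,0,255],[0.06,0.04,-0.035,0,0,0,255],[0.074,0.048,-0.035,0,0,0,255],[0.074,0.048,-0.035,0,0,0,255],[0.074,0.048,-0.02,0,0,0,255],[0.074,0.048,0,0,0,0,255],[0.074,0.048,0,0,0,0,255],[0.074,0.048,0,0,0,0,255]]'
python3 - <<'E'
from h import *
go(T(.034,.0245,.042),P[2]+np.pi)
E
```

```text
t: 7.78
tool_pos: [0.4784, -0.1374, 0.042]
ee_rot: [3.141, -0.002, -2.858]
contact_force: [0.5, 0.3, 0.7]
grip_width: 0.0001
gripper_force: 0.0
t 7.78 shift [-0.0734  0.0009 -0.0001] yaw now [ 1.7998e+02 -9.0000e-02 -1.6376e+02] q [-0.44  0.5   0.78  2.09 -0.51  0.76  2.52] F [0.5 0.3 0.7] pos [ 0.4784 -0.1374  0.042 ]
turn [ 0.02 -0.09 -0.08]
```

```bash
python3 -m pendant '[[-0.008,0.001,0,0,0,0,255],[-0.016,0.001,0,0,0,0,255],[-0.024,0.001,0,0,0,0,255],[-0.032,0.001,0,0,0,0,255],[-0.04,0.001,0,0,0,0,255],[-0.048,0.001,0,0,0,0,255],[-0.056,0.001,0,0,0,0,255],[-0.064,0.001,0,0,0,0,255],[-0.072,0.001,0,0,0,0,255],[-0.073,0.001,0,0,0,0,255]]'
python3 -m pendant '[[-0.001,0,0,0,0,0,255],[0.02,0,-0.06,0,0,0,255],[0.04,0,-0.1,0,0,0,255],[0.06,0.03,-0.14,0,0,0,255],[0.06,0.06,-0.17,0,0,0,255],[0.06,0.1,-0.17,0,0,0,255],[0.06,0.13,-0.17,0,0,0,255],[0.06,0.13,-0.17,0,0,0,255]]'
python3 - <<'E'
from h import *
go(T(0,.0,.2),P[2]+np.pi)
ims=[]
for n in("top","side"):
    c=imaging.camera(n)
    im=c["img"][165:290,190:330] if n=="top" else c["img"][170:295,260:400]
    ims.append(cv2.resize(im,None,fx=2.85,fy=2.85,interpolation=cv2.INTER_CUBIC))
    if n=="top":np.savez("cam.npz",**{k:c[k] for k in("fx","fy","cx","cy","R","t")})
cv2.imwrite("pics/both.png",np.hstack(ims))
E
```

```text
t: 8.62
tool_pos: [0.5508, -0.1148, 0.0424]
ee_rot: [-3.141, 0.001, -2.856]
contact_force: [0.4, 0.1, 0.6]
grip_width: 0.0003
gripper_force: 0.0
t: 9.28
tool_pos: [0.4532, -0.0012, 0.2131]
ee_rot: [3.135, 0.002, -2.849]
contact_force: [0.1, -0.9, -0.0]
grip_width: 0.0001
gripper_force: 0.0
t 9.28 shift [-0.0241 -0.1618  0.0121] yaw now [ 1.7965e+02  1.0000e-01 -1.6325e+02] q [-1.03  0.09  1.    2.03 -0.09  1.07  1.88] F [ 0.1 -0.9 -0. ] pos [ 0.4532 -0.0012  0.2131]
turn [0.35 0.1  0.43]
```

View pics/both.png

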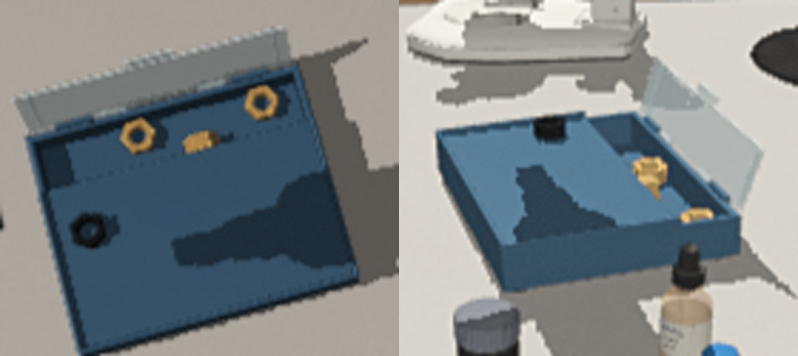

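Top-view crop: nuts A (138,135) and C (261,102) lie flat in the trough. B (200,142) stands on edge against the platform wall, and the black nut is unmoved. I'll check that B's height and position fit under the lid, then go behind the lid.

Run:
```python
from h import *
c=np.load("cam.npz");ca,sa=np.cos(P[2]),np.sin(P[2])
for u,v,z in((138,135,.018),(200,142,.03),(195,133,.03),(261,102,.018),(89,230,.048)):
    X=back(c,190+u/2.85,165+v/2.85,z);d=X[:2]-P[:2];print((d@[ca,sa]).round(4),(d@[-sa,ca]).round(4))
go(T(.15,0,.19),P[2]+np.pi)
```

```text
0.0693 0.0257
0.0478 -0.02
0.0558 -0.0181
0.0693 -0.0744
-0.0002 0.0777
t 9.38 shift [-0.1747 -0.1593  0.0222] yaw now [ 1.7982e+02  6.0000e-02 -1.6333e+02] q [-1.02  0.09  1.    2.02 -0.09  1.07  1.89] F [-0.7 -1.3 -0.5] pos [ 0.4538 -0.0045  0.2125]
turn [0.18 0.06 0.34]
```

```bash
python3 -m pendant '[[-0.175,-0.159,0,0,0,0,255],[-0.175,-0.159,0,0,0,0,255],[-0.175,-0.159,0,0,0,0,255],[-0.175,-0.159,0,0,0,0,255],[-0.175,-0.159,0,0,0,0,255],[-0.175,-0.159,0,0,0,0,255],[-0.175,-0.159,0.02,0,0,0,255],[-0.175,-0.159,0.05,0,0,0,255],[-0.175,-0.159,0.05,0,0,0,255]]'
python3 - <<'E'
from h import *
go(T(.15,0,.065),P[2]+np.pi)
c=imaging.camera("side")
cv2.imwrite("pics/s4.png",cv2.resize(c["img"][140:290,260:440],None,fx=3.5,fy=3.5,interpolation=cv2.INTER_CUBIC))
E
```

```text
t: 10.13
tool_pos: [0.6633, -0.1133, 0.1557]
ee_rot: [3.138, -0.011, -2.861]
contact_force: [-1.4, 0.2, -1.4]
grip_width: -0.0001
gripper_force: 0.0
t 10.13 shift [-0.0061  0.0048  0.0907] yaw now [ 179.82   -0.62 -163.94] q [-0.44  0.66  0.85  1.56 -0.52  1.17  2.36] F [-1.4  0.2 -1.4] pos [ 0.6633 -0.1133  0.1557]
turn [ 0.19 -0.62 -0.27]
```

View pics/s4.png

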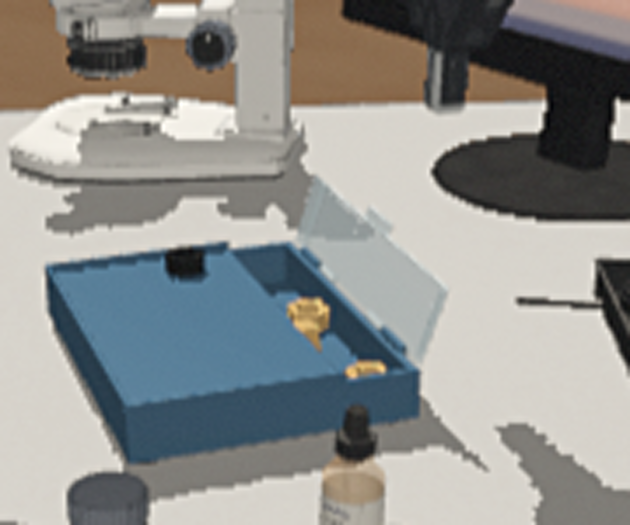

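The fingers are behind the lid at (447,90) and all three nuts are in. Lowering now, then pushing.

```bash
python3 -m pendant '[[-0.001,0.003,0.03,0,0,0,255],[-0.001,0.003,0.06,0,0,0,255],[-0.001,0.003,0.09,0,0,0,255],[-0.001,0.003,0.09,0,0,0,255],[-0.001,0.003,0.09,0,0,0,255]]'
python3 - <<'E'
from h import *
go(T(.08,0,.075),P[2]+np.pi)
E
```

```text
t: 10.6
tool_pos: [0.6668, -0.1086, 0.0726]
ee_rot: [3.141, -0.002, -2.858]
contact_force: [-0.2, -0.2, 0.6]
grip_width: -0.0001
gripper_force: 0.0
t 10.6 shift [ 0.0695  0.0015 -0.0023] yaw now [ 1.7999e+02 -9.0000e-02 -1.6375e+02] q [-0.42  0.74  0.78  1.63 -0.59  1.03  2.41] F [-0.2 -0.2  0.6] pos [ 0.6668 -0.1086  0.0726]
turn [ 0.01 -0.09 -0.07]
```

```bash
python3 -m pendant '[[0.01,0.001,0,0,0,0,255],[0.02,0.001,0,0,0,0,255],[0.03,0.001,0,0,0,0,255],[0.04,0.001,0,0,0,0,255],[0.05,0.001,0,0,0,0,255],[0.06,0.001,0,0,0,0,255],[0.07,0.001,0,0,0,0,255],[0.075,0.001,0.003,0,0,0,255],[0.08,0.001,0.007,0,0,0,255],[0.085,0.001,0.011,0,0,0,255]]'
python3 - <<'E'
from h import *
go(T(.06,0,.045),P[2]+np.pi)
E
```

```text
t: 11.43
tool_pos: [0.5852, -0.131, 0.061]
ee_rot: [-3.142, 0.0, -2.857]
contact_force: [0.7, 0.6, 0.4]
grip_width: 0.0002
gripper_force: 0.4
t 11.43 shift [0.0049 0.0001 0.016 ] yaw now [-1.8000e+02  2.0000e-02 -1.6371e+02] q [-0.43  0.64  0.8   1.84 -0.57  0.92  2.49] F [0.7 0.6 0.4] pos [ 0.5852 -0.131   0.061 ]
turn [-0.    0.02 -0.03]
```

```bash
python3 -m pendant '[[0.004,0,0.003,0,0,0,255],[0.006,0,0.007,0,0,0,255],[0.007,0,0.011,0,0,0,255],[0.007,0,0.015,0,0,0,255],[0.007,0,0.019,0,0,0,255],[0.007,0,0.021,0,0,0,255],[0.007,0,0.022,0,0,0,255],[0.007,0,0.022,0,0,0,255]]'
python3 -m pendant '[[0,0,0.001,0,0,0,255],[0,0,0.002,0,0,0,255],[0,0,0.002,0,0,0,255]]'
```

```text
t: 12.1
tool_pos: [0.5788, -0.1329, 0.0392]
ee_rot: [3.141, 0.0, -2.857]
contact_force: [0.4, 0.5, -0.0]
grip_width: -0.0
gripper_force: 0.0
t: 12.35
tool_pos: [0.579, -0.1329, 0.039]
ee_rot: [3.14, 0.001, -2.857]
contact_force: [-4.1, 1.5, 13.4]
grip_width: -0.0002
gripper_force: 6.5
```

```bash
python3 -m pendant '[[0,0,0.001,0,0,0,255],[0,0,0.002,0,0,0,255],[0,0,0.002,0,0,0,255]]'
python3 -m pendant '[[0,0,-0.04,0,0,0,255],[0,0,-0.08,0,0,0,255],[0.05,0.03,-0.12,0,0,0,255],[0.09,0.06,-0.15,0,0,0,255],[0.09,0.1,-0.17,0,0,0,255],[0.09,0.14,-0.17,0,0,0,255],[0.09,0.16,-0.17,0,0,0,255],[0.09,0.16,-0.17,0,0,0,255],[0.09,0.16,-0.17,0,0,0,255]]'
python3 - <<'E'
from h import *
ims=[]
for n in("top","side"):
    c=imaging.camera(n)
    im=c["img"][165:290,190:330] if n=="top" else c["img"][170:295,260:400]
    ims.append(cv2.resize(im,None,fx=2.85,fy=2.85,interpolation=cv2.INTER_CUBIC))
cv2.imwrite("pics/end.png",np.hstack(ims))
for th in(0,.06,.15): print(th,[ (np.subtract(px(c,T(.088-.049*np.cos(th),y,.039+.049*np.sin(th))),(260,170))*2.85).round(1)+[399,0] for y in(-.105,.105)])
E
```

```text
t: 12.6
tool_pos: [0.5791, -0.133, 0.0388]
ee_rot: [3.139, 0.001, -2.858]
contact_force: [-8.9, 3.4, 25.9]
grip_width: -0.0001
gripper_force: 12.9
t: 13.35
tool_pos: [0.4467, 0.0005, 0.2056]
ee_rot: [3.137, 0.002, -2.848]
contact_force: [0.3, -0.1, 0.7]
grip_width: -0.0
gripper_force: 0.0
0 [array([676.1, 217.4]), array([583.4, 113.6])]
0.06 [array([676.4, 213.6]), array([583.5, 110.4])]
0.15 [array([677.1, 207.9]), array([583.9, 105.5])]
```

View pics/end.png

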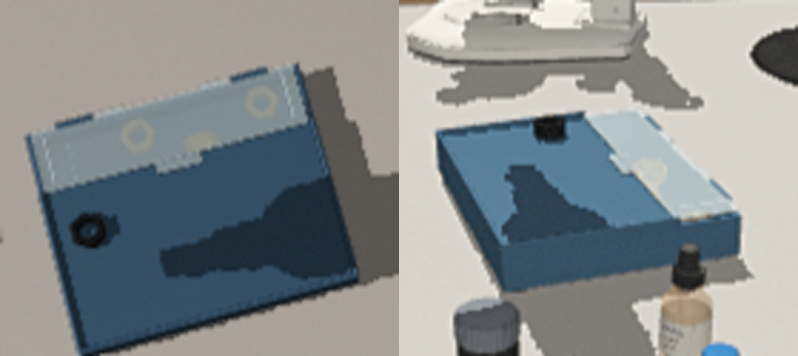

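The lid is shut: its edge corner at (676,218) matches the 0 rad projection (676,217). The nuts are under it and the black nut has not moved.

```bash
python3 -m pendant '[[0,0,0,0,0,0,255],[0,0,0,0,0,0,255],[0,0,0,0,0,0,255]]'; python3 -c "
from rig import sign_off
print(sign_off())"
```

```text
t: 13.7
tool_pos: [0.4477, -0.0063, 0.2052]
ee_rot: [-3.14, -0.0, -2.861]
contact_force: [-1.0, -0.0, -0.7]
grip_width: -0.0001
gripper_force: 0.0
the job is handed in; nothing more can be done
None
```

I swept all three brass nuts into the trough, pressed the lid fully shut and handed the job in at 13.7 s; the black nut did not move and nothing else was touched, though the sign-off returned no verdict.

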